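Refit and wedge home a slip tank's tap key

TASK

Close the tap of the empty white slip tank: take the red-winged key out of its wooden stand, set it loosely in the tap's upright barrel with the wing in line with the pipe, and let go of it. Then take hold of the wing afresh and press the tapered key down while turning it a quarter turn, either way, until it is wedged fully home with its collar down on the barrel's rim and the wing square across the pipe. Let go, and leave the bowl, jar, cup and teapot where they stand.

Things in the scene. Friction and masses are not known exactly. Their poses are not given: they have to be found in the camera images.
- tap_key: Steel tap key with a red wing, 150 g. Origin: centre of the underside of its round collar (35 mm across, 5 mm thick). Above: flat upright wing along the key's x, 52 long (x), 12 thick (y), from 9 to 43 mm above the origin. Below: cone, 27 mm across at the collar, 21 mm at its tip 46 mm below the origin. z up when upright. In the stand the origin is 60 mm up.
- slip_tap: Brass tap on a fixed board (300x120x10 mm) with the open white tank. Origin: on the worktop under the barrel's axis. x runs along the pipe towards the tank (tank 76 to 158 mm along +x, 104 wide, 126 high); the spout is at -x (86 mm out, top 79 mm high). Barrel 41 mm across, its rim 100 mm up. Either end of the wing may point to the tank.
- tap_rim (a point): Centre of the barrel's mouth, level with its flat rim, z up. Bore 48 mm deep, tapering from 26 to 20 mm. Set in, the key centres itself and sticks, collar 4 to 7 mm above the rim. Pushed straight down with 20 N, or turned without a push, it stays 2 to 5 mm up; turned under a steady push of 12 to 20 N (0.3 to 0.6 N m) it sinks to the rim in about a quarter turn and stays; rocking it helps.
- key_stand: Fixed wooden stand 90 (x) x 76 x 60 mm high; origin at the centre of its underside. The key hangs in its bore by the collar, wing along the stand's x. Two upright cheeks, 34 long, inner faces 20 mm either side of the axis, up to 107 mm high, keep fingers off the wing's flat faces: there it is taken by its two ends, 52 mm apart, and lifted 95 mm straight up to clear the cheeks.
- drip_bowl: Brown bowl, 82 mm across, 30 high, loose on the tap's board under the spout; origin at the centre of its underside. Leave alone.
- glaze_jar: Pale jar with a blue lid, 55 mm across, 78 high; origin at the centre of its underside. Leave alone.
- cup: White cup, 59 mm across, 53 high; origin at the centre of its underside. Leave alone.
- teapot: Small pale green teapot with a hoop handle, 88x72x112 mm, the one at the left of the worktop; origin at the centre of its underside. Leave alone.
Not all that is in view belongs to the job. There is more than one size of the tap_key; the one meant has the size given above.

How it is judged:
On the way, in this order (a step that is already met when the one before it is completed fails the run):
1. the key stands loosely in the barrel with its wing in line with the pipe (within 0.25 rad), collar 2.5 to 11 mm above the rim, let go (horizontal distance between tap_key and tap_rim below 0.004 m and angle between tap_key's own z axis and vertical below 0.1 rad and z of tap_key in the frame of tap_rim between 0.0025 and 0.011 m and angle between the x axis of tap_key and the x axis of slip_tap, either way round below 0.25 rad and contact force between the fingers and tap_key below 0.1 N), for 0.2 s.
2. the key is pressed home (collar within 1.8 mm of the rim) and turned across the pipe (within 0.25 rad) (horizontal distance between tap_key and tap_rim below 0.004 m and angle between tap_key's own z axis and vertical below 0.1 rad and z of tap_key in the frame of tap_rim between -0.003 and 0.0018 m and angle between the y axis of tap_key and the x axis of slip_tap, either way round below 0.25 rad), for 0.2 s.
At the end, for the whole second after the job is handed in: the key is let go and at rest upright in the barrel (within 4 mm of its axis, tilt under 0.1 rad), its collar within 1.8 mm of the rim, its wing square across the pipe within 0.25 rad (all of step 2 and contact force between the fingers and tap_key below 0.1 N and linear speed of tap_key below 0.02 m/s); the robot touches nothing.
It fails at once if the bowl under the spout is moved over 30 mm (distance of drip_bowl from where it was at the start of the episode above 0.03 m).
It fails at once if the glaze jar is moved over 30 mm (distance of glaze_jar from where it was at the start of the episode above 0.03 m).
It fails at once if the cup is moved over 30 mm (distance of cup from where it was at the start of the episode above 0.03 m).
It fails at once if the teapot is moved over 30 mm (distance of teapot from where it was at the start of the episode above 0.03 m).
It also fails if it takes over 67 s, if anything falls off the work surface, if the arm or the gripper's body presses on something with over 40 N, if the wrist force passes 120 N, or if a joint passes its speed limit or range.

ROBOT

A 6-joint arm with a two-finger parallel gripper is mounted at the origin on a cart in front of the work surface, level with it; the furniture and walls round the work are solid. World frame = base frame: x ahead of the robot, y to its left, z up, the work surface at z = 0. Lengths are in m, angles in rad, forces in N, time in s.
With the tool pointing down it reaches from about 0.25 to 0.775 m from the base axis. Payload 4 kg.
Tool frame: the origin (TCP) lies at the centre of the arm's flange, where the gripper is bolted on; the fingertips stand ahead of it and the grasp point (between the pads) lies 180 mm ahead of it (robot.tcp_to_tips is the z of the fingertips in the tool frame, in m); z points along the fingers, y is the direction in which the jaws open and shut (so a half turn about z gives the same grasp; the last joint's range is limited). The gripper opens to 94 mm and grips with 3 to 60 N. Pads are 16 mm wide; open, the fingers measure 119 mm over their backs; the gripper's body (75 mm by 177 mm) begins 78 mm behind the grasp point.
Start: joints at [1.176, 0.087, 1.371, -0, 1.684, -0.103], TCP at [0.158, 0.527, 0.405] pointing down, gripper open.
Joint ranges: [-3.1, 3.1], [-0.76, 2.03], [0.27, 2.55], [-1.08, 4.22], [0.17, 2.65], [-2.57, 2.57]. Speed limits (rad/s): [2.79, 2.79, 3.14, 3.14, 3.14, 3.14].

INTERFACE

Orientations are given as [roll, pitch, yaw] about the fixed x, y, z axes, in that order (R = Rz(yaw) Ry(pitch) Rx(roll)).
In Python, from bench import robot gives the robot as it stands.
- The arm moves only by the tool move_arm, never from a script. Its argument "increments" is a list that holds one entry, the list of rows, each a list of 7 numbers: the opening, from 0 (shut) to 1 (fully open), then the shift along the tool's x, y, z as a fraction of full scale, then the turn, a rotation vector about the tool's x, y, z as a fraction of full scale. In form: [[[jaw, dx, dy, dz, rx, ry, rz], ...]]. A call has 1 to 8 rows; each row is the pose to reach, as a shift and turn from the pose commanded when the call began, along the tool's axes at that moment; what a row does not reach only later rows make up. Full scale, the value 1, is 0.1 m for a shift and pi/2 rad for a turn. A row lasts 1/12 s, in which the tool goes at most 41.7 mm and 7.16 degrees, less where a joint would pass 70% of its speed; a pose out of reach is approached as far as the arm can. A call with a number of a shift or a turn outside -1 to 1 is refused whole. A call with a gripper value outside its range is refused whole. The fingers move at their own pace and stop on an object; the grip force is fixed at half the most. Time passes only in rows, so rows that repeat a pose let the fingers close. It gives the time, the measured TCP pose, the force and the opening at its end, in the units of the state.
- robot.get_obs(): the state, without advancing time (a new reading comes with each control period).
- robot.snapshot(name): name is "scene" or "top"; returns (picture, depth): 480x640x3 uint8, red, green, blue; 480x640 float32, m along the optical axis (not along the pixel's ray), 0 where there is no reading.
- robot.camera_params(name): a dict with "mtx" (3x3 intrinsics, pixels), "k1" (the pictures are not rectified: a ray, as slopes to the right and down, at radius r is drawn at 1 + k1 r^2 times it, then the intrinsics apply), "R" (3x3) and "t" (3): a world point X has camera coordinates R X + t. Camera axes: x right, y down, z forward; pixel columns grow to the right and rows downward; lengths in m; the calibration is good to about 2 mm. A picture is of the moment at which its call begins. camera_params takes no time and is no camera call.
- robot.close_job(): hands the job in, once; it reports no verdict.
The state is a dict: "time": time; "joint_positions": joint angles; "qvel": joint speeds; "joint_torque": joint torques, N m; "tool_pos": TCP position; "ee_rot": TCP orientation; "wrist_force": force on the tool from outside, world axes, zero at the start; "wrist_torque": the same for the moment, N m; "width": finger opening in m.
Only numpy, scipy, OpenCV 4.12 (cv2) and the standard library are available. Lean on these libraries where they do the work, as an engineer would, in place of code of your own. Each camera call takes 0.05 s, during which the arm holds its last target.

## Working session

There is one attempt and no reset: what is moved stays moved. The work goes in short steps, Python scripts to look and compute and a tool call to move; the robot and the scene stay as the last step left them, time stands still between calls to the robot, and variables do not carry over. Pictures are saved under pics/ and viewed, and the job is handed in when it is done.

Besides the shell and the picture viewer there is one more tool, called after "Request:" as name(argument=value, ...), one argument or row to a line, values as JSON. move_arm: Moves the arm, as the interface text tells. Its arguments: {"type":"object","properties":{"increments":{"type":"array","items":{"type":"array","items":{"type":"array","items":{"type":"number","minimum":-1,"maximum":1}}}}},"required":["increments"]}

```bash
mkdir -p pics
python3 - <<'E'
from bench import robot
import cv2,numpy as np
print(robot.get_obs(), robot.tcp_to_tips)
for n in("scene","top"):
    p,d=robot.snapshot(n); np.savez(f"{n}0.npz",p=p,d=d); cv2.imwrite(f"pics/{n}0.png",p[:,:,::-1])
    c=robot.camera_params(n); print(n,c, "campos",-c["R"].T@c["t"])
E
```

```text
{'time': 0.0, 'joint_positions': array([ 1.17593656e+00,  8.79694431e-02,  1.37221649e+00, -9.05421579e-06,
        1.68358892e+00, -1.03057910e-01]), 'qvel': array([-0.00034947, -0.00058755,  0.00042226,  0.0011008 ,  0.00046873,
       -0.00129641]), 'joint_torque': array([-2.43894010e-04, -3.40191829e+01, -3.02423358e+01,  7.16190669e-02,
        3.30886873e-02, -1.97629179e-04]), 'tool_pos': array([0.15816754, 0.52666093, 0.40351496]), 'ee_rot': array([-3.13942111e+00, -2.15543414e-04,  2.84978956e+00]), 'wrist_force': array([ 0.1406832 , -0.11052463, -0.56532459]), 'wrist_torque': array([ 0.02165712, -0.02036692,  0.00492619]), 'width': 0.09396890929353867} 0.1992
scene {'mtx': array([[530.11257609,   0.        , 330.04548041],
       [  0.        , 530.11257609, 245.32638861],
       [  0.        ,   0.        ,   1.        ]]), 'k1': -0.14629989221029138, 'R': array([[ 0.68492061, -0.72829233,  0.02177244],
       [-0.44950662, -0.44587739, -0.7740395 ],
       [ 0.57343487,  0.52036875, -0.63276284]]), 't': array([-0.31960074,  0.41655254,  0.76994085])} campos [-0.03536668 -0.44768457  0.81657657]
top {'mtx': array([[435.60406668,   0.        , 314.64558723],
       [  0.        , 435.60406668, 234.40464064],
       [  0.        ,   0.        ,   1.        ]]), 'k1': -0.006313850279820242, 'R': array([[-1.98789958e-02, -9.99802366e-01, -2.33281008e-04],
       [-9.80379321e-01,  1.95385758e-02, -1.96149513e-01],
       [ 1.96115305e-01, -3.67055146e-03, -9.80573972e-01]]), 't': array([0.11649414, 0.61632153, 1.0029203 ])} campos [0.40985665 0.10811035 1.10435588]
```

View pics/scene0.png

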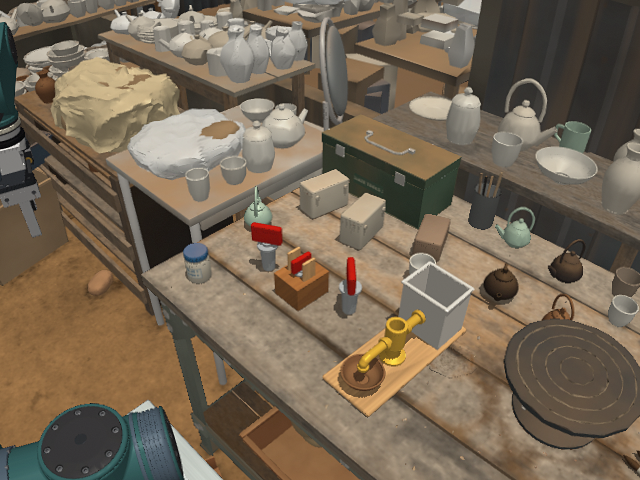

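View pics/top0.png

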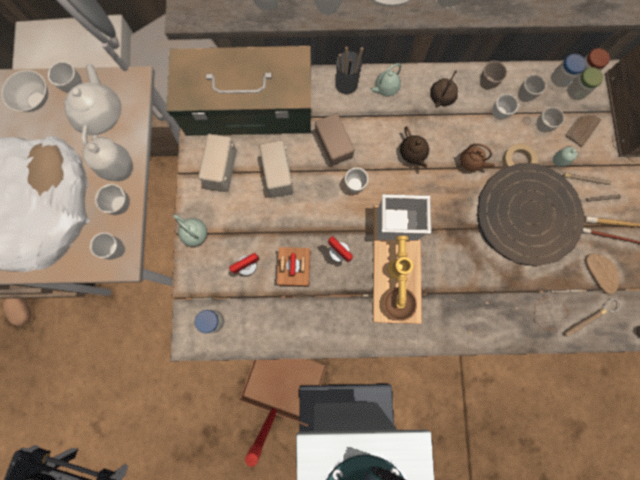

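The stand with its key is at top (293,265), between two decoy keys at (245,264) and (341,250). The tap is at (404,266), with the tank to its far side. I'll zoom in.

```bash
cat > h.py <<'E'
import numpy as np,cv2
from bench import robot
def ray(n,uv):
    c=robot.camera_params(n);K=c["mtx"]
    uv=np.atleast_2d(np.array(uv,float))
    q=cv2.undistortPoints(uv.reshape(-1,1,2),K,np.array([c["k1"],0,0,0.])).reshape(-1,2)
    d=np.c_[q,np.ones(len(q))]@c["R"]   # R^T d
    return -c["R"].T@c["t"],d
def onplane(n,uv,z):
    o,d=ray(n,uv); return o+d*((z-o[2])/d[:,2])[:,None]
def depthpts(n,uv,dep):
    o,d=ray(n,uv); return o+d*np.asarray(dep)[:,None]
def proj(n,X):
    c=robot.camera_params(n);X=np.atleast_2d(X).astype(float)
    r,_=cv2.Rodrigues(c["R"]); return cv2.projectPoints(X,r,c["t"],c["mtx"],np.array([c["k1"],0,0,0.]))[0].reshape(-1,2)
E
python3 - <<'E'
import numpy as np,cv2
from h import *
p=np.load("top0.npz")["p"];s=np.load("scene0.npz")["p"]
a=cv2.resize(p[215:335,220:440],None,fx=3.6,fy=3.6,interpolation=cv2.INTER_NEAREST)
b=cv2.resize(s[210:410,230:480],None,fx=3,fy=3,interpolation=cv2.INTER_NEAREST)
cv2.imwrite("pics/a.png",a[:,:,::-1]);cv2.imwrite("pics/b.png",b[:,:,::-1])
E
```

```text
(no output)
```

View pics/a.png

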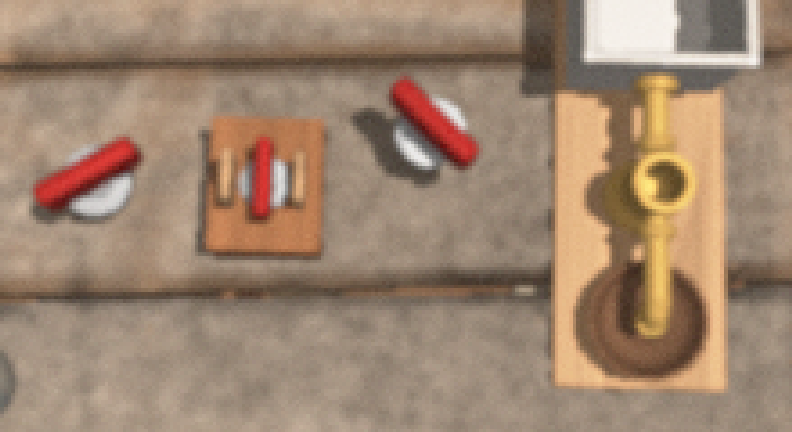

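View pics/b.png

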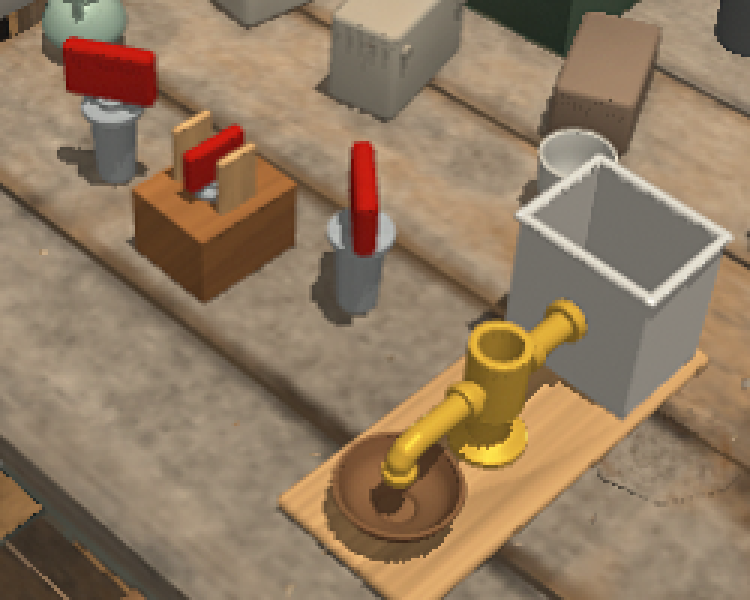

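```bash
cat > meas.py <<'E'
import numpy as np,cv2
from h import *
def red(p):
    h=cv2.cvtColor(p,cv2.COLOR_RGB2HSV); return (((h[...,0]<6)|(h[...,0]>174))&(h[...,1]>200)&(h[...,2]>90)).astype(np.uint8)
def blobs(m,amin=20):
    n,l,s,c=cv2.connectedComponentsWithStats(m)
    return [(i,s[i],c[i],l==i) for i in range(1,n) if s[i,4]>=amin]
E
python3 - <<'E'
from meas import *
T=np.load("top0.npz");S=np.load("scene0.npz")
for n,D in(("top",T),("scene",S)):
    for i,s,c,m in blobs(red(D["p"])):
        v,u=np.nonzero(m)
        d=D["d"][v,u]; ok=d>0
        P=depthpts(n,np.c_[u,v][ok],d[ok])
        print(n,"red",s,c.round(1),"zmax",np.percentile(P[:,2],[5,50,95]).round(4))
        top=P[P[:,2]>np.percentile(P[:,2],95)-0.006]
        r=cv2.minAreaRect((P[:,:2]*1000).astype(np.float32)); print("   xy rect mm",[np.round(x,1) for x in r], "n",len(P))
        r=cv2.minAreaRect((top[:,:2]*1000).astype(np.float32)); print("   top rect mm",[np.round(x,1) for x in r], "n",len(top))
# yellow
p=T["p"]
for n,D in(("top",T),("scene",S)):
    h=cv2.cvtColor(D["p"],cv2.COLOR_RGB2HSV)
    m=((h[...,0]>20)&(h[...,0]<32)&(h[...,1]>170)&(h[...,2]>70)).astype(np.uint8)
    v,u=np.nonzero(m); d=D["d"][v,u]; P=depthpts(n,np.c_[u,v],d)
    k=(P[:,2]>0.096)&(P[:,2]<0.106)&(d>0)
    print(n,"yellow",m.sum(),k.sum(),P[k].mean(0),"zmed",np.median(P[k,2]))
    c,r=cv2.minEnclosingCircle((P[k][:,:2]*1000).astype(np.float32)); print("  circ",c,r)
    (a,b),r=cv2.minEnclosingCircle(np.c_[u,v][k].astype(np.float32)); print("  px",a,b,r,onplane(n,[a,b],0.1))
# wood stand top and board by depth in top
v,u=np.mgrid[215:335,220:440]; v=v.ravel();u=u.ravel();d=T["d"][v,u];P=depthpts("top",np.c_[u,v],d);P=P.round(4)
print("table z",np.median(P[:,2]))
for lo,hi,x0,x1,nm in((0.055,0.066,265,315,"stand"),(0.006,0.015,365,430,"board")):
    k=(P[:,2]>lo)&(P[:,2]<hi)&(u>x0)&(u<x1)
    r=cv2.minAreaRect((P[k][:,:2]*1000).astype(np.float32)); print(nm,k.sum(),[np.round(x,1) for x in r],np.median(P[k,2]))
E
```

```text
scene red [251 223  31  22 529] [266.2 233.2] zmax [0.0829 0.1048 0.1207]
   xy rect mm [array([544.8, 268.7]), array([17.9, 70.1]), np.float64(29.5)] n 526
   top rect mm [array([545.2, 270. ]), array([15.8, 68.2]), np.float64(28.0)] n 155
scene red [291 252  20  22 218] [299.2 261.9] zmax [0.0753 0.0952 0.102 ]
   xy rect mm [array([589.5, 192.5]), array([161.1,  38.7]), np.float64(34.1)] n 218
   top rect mm [array([541.9, 156.4]), array([13.5, 48.5]), np.float64(85.6)] n 105
scene red [347 257   9  38 268] [350.9 275.5] zmax [0.0864 0.1185 0.1218]
   xy rect mm [array([573.1,  46.8]), array([70.5, 13.9]), np.float64(44.3)] n 268
   top rect mm [array([573.5,  47.2]), array([69.5, 13.9]), np.float64(44.2)] n 162Traceback (most recent call last):
  File "<stdin>", line 17, in <module>
  File "h.py", line 12, in depthpts
    o,d=ray(n,uv); return o+d*np.asarray(dep)[:,None]
        ~~~^^^^^^
  File "h.py", line 6, in ray
    q=cv2.undistortPoints(uv.reshape(-1,1,2),K,np.array([c["k1"],0,0,0.])).reshape(-1,2)
      ~~~~~~~~~~~~~~~~~~~^^^^^^^^^^^^^^^^^^^^^^^^^^^^^^^^^^^^^^^^^^^^^^^^^
cv2.error: OpenCV(4.12.0) /io/opencv/modules/calib3d/src/undistort.dispatch.cpp:347: error: (-215:Assertion failed) CV_IS_MAT(_src) && CV_IS_MAT(_dst) && (_src->rows == 1 || _src->cols == 1) && (_dst->rows == 1 || _dst->cols == 1) && _src->cols + _src->rows - 1 == _dst->rows + _dst->cols - 1 && (CV_MAT_TYPE(_src->type) == CV_32FC2 || CV_MAT_TYPE(_src->type) == CV_64FC2) && (CV_MAT_TYPE(_dst->type) == CV_32FC2 || CV_MAT_TYPE(_dst->type) == CV_64FC2) in function 'cvUndistortPointsInternal'
```

```bash
sed -i 's/>200)&(h\[...,2\]>90/>150)\&(h[...,2]>90/' meas.py
python3 - <<'E'
from meas import *
T=np.load("top0.npz");S=np.load("scene0.npz")
h=cv2.cvtColor(T["p"],cv2.COLOR_RGB2HSV);print(h[264,294],h[266,404],h[260,399],h[290,403])
for i,s,c,m in blobs(red(T["p"])):
    v,u=np.nonzero(m); d=T["d"][v,u]
    if not(240<c[1]<280): continue
    P=depthpts("top",np.c_[u,v],d); k=P[:,2]>np.percentile(P[:,2],95)-0.006
    print("top red",s,c.round(1),np.percentile(P[:,2],[5,50,95]).round(4))
    Q=onplane("top",np.c_[u,v],0.103)[:,:2]*1000
    print("  depth",[np.round(x,1) for x in cv2.minAreaRect((P[k][:,:2]*1000).astype(np.float32))],"plane.103",[np.round(x,1) for x in cv2.minAreaRect(Q.astype(np.float32))])
for n,D in(("top",T),("scene",S)):
    h=cv2.cvtColor(D["p"],cv2.COLOR_RGB2HSV)
    m=((h[...,0]>19)&(h[...,0]<34)&(h[...,1]>150)&(h[...,2]>60)).astype(np.uint8)
    w=[375,225,430,320] if n=="top" else [340,290,430,380]
    k0=np.zeros_like(m);k0[w[1]:w[3],w[0]:w[2]]=1;m&=k0
    v,u=np.nonzero(m); d=D["d"][v,u]; P=depthpts(n,np.c_[u,v],d)
    k=(P[:,2]>0.094)&(P[:,2]<0.106)&(d>0)
    print(n,"yellow",m.sum(),k.sum(),"zmed",np.median(P[k,2]))
    print("  circ",cv2.minEnclosingCircle((P[k][:,:2]*1000).astype(np.float32)))
    (a,b),r=cv2.minEnclosingCircle(np.c_[u,v][k].astype(np.float32)); print("  px",a,b,r,onplane(n,[a,b],0.1))
    k=(P[:,2]>0.055)&(P[:,2]<0.085)&(d>0); print("  pipe",[np.round(x,1) for x in cv2.minAreaRect((P[k][:,:2]*1000).astype(np.float32))])
v,u=np.mgrid[215:335,220:440]; v=v.ravel();u=u.ravel();d=T["d"][v,u];P=depthpts("top",np.c_[u,v],d)
print("table z",np.median(P[:,2]))
for lo,hi,x0,x1,nm in((0.055,0.066,265,315,"stand"),(0.085,0.112,273,287,"cheekL"),(0.085,0.112,299,311,"cheekR"),(0.006,0.015,365,430,"board")):
    k=(P[:,2]>lo)&(P[:,2]<hi)&(u>x0)&(u<x1)
    r=cv2.minAreaRect((P[k][:,:2]*1000).astype(np.float32)); print(nm,k.sum(),[np.round(x,1) for x in r],np.median(P[k,2]))
E
```

```text
[  0 176 190] [ 18 145 128] [ 21 137 242] [ 21 138 240]
top red [329 237  24  24 200] [339.9 248.6] [0.1147 0.1236 0.1268]
  depth [array([572.9,  46.7]), array([66.2, 14.5]), np.float64(44.7)] plane.103 [array([575.5,  46.2]), array([67.6, 17.2]), np.float64(44.8)]
top red [289 253   7  23 100] [292.3 263.8] [0.1006 0.104  0.1068]
  depth [array([542.8, 157.9]), array([11.5, 49.3]), np.float64(86.4)] plane.103 [array([541.6, 158. ]), array([11.8, 51.3]), np.float64(86.0)]
top red [230 254  28  19 224] [243.3 262.9] [0.107  0.123  0.1267]
  depth [array([495.4, 188.9]), array([227.4,  60.5]), np.float64(58.3)] plane.103 [array([546.1, 270.3]), array([19. , 69.6]), np.float64(27.6)]
top yellow 4 0 zmed nan
  circ ((0.0, 0.0), 0.0)
  px 0.0 0.0 0.0 [[1.26090636 0.92566934 0.1       ]]
  pipe [array([ 536.8, -115.6]), array([0., 0.]), np.float64(0.0)]
scene yellow 1593 196 zmed 0.09792514596323926
  circ ((534.5224609375, -100.77677917480469), 21.1554012298584)
  px 396.5 325.5 10.79361629486084 [[ 0.53138949 -0.10200041  0.1       ]]
  pipe [array([ 523.2, -102.9]), array([167.4,  36.3]), np.float64(2.0)]
table z 0.0018164679252344884
stand 874 [array([542.7, 157.8]), array([76.2, 90. ]), np.float64(87.0)] 0.061849079526414164
cheekL 54 [array([543.4, 180.4]), array([ 6. , 32.7]), np.float64(89.0)] 0.10746117638778041
cheekR 49 [array([540.4, 134.2]), array([ 6.9, 31.5]), np.float64(87.4)] 0.10754138575597272
board 2441 [array([ 528.7, -108.1]), array([151.2, 294.9]), np.float64(86.5)] 0.011919555934126524
  return _methods._mean(a, axis=axis, dtype=dtype,
  ret = ret.dtype.type(ret / rcount)
```

Run:
```python
from meas import *
T=np.load("top0.npz");S=np.load("scene0.npz")
for n,D,w in(("top",T,[375,225,430,320]),("scene",S,[340,290,440,380])):
    v,u=np.mgrid[w[1]:w[3],w[0]:w[2]]; v=v.ravel();u=u.ravel();d=D["d"][v,u];P=depthpts(n,np.c_[u,v],d)
    k=(P[:,2]>0.096)&(P[:,2]<0.106)&(d>0)&(np.hypot(P[:,0]-.532,P[:,1]+.101)<.035)
    uv=np.c_[u,v][k]; Q=onplane(n,uv,.1)
    print(n,k.sum(),"z",np.median(P[k,2]),"depth circ",cv2.minEnclosingCircle((P[k][:,:2]*1000).astype(np.float32)))
    hull=cv2.convexHull((Q[:,:2]*1000).astype(np.float32)); print("  plane circ",cv2.minEnclosingCircle(hull), cv2.fitEllipse(hull) if len(hull)>5 else 0)
    k=(P[:,2]>0.06)&(P[:,2]<0.09)&(np.hypot(P[:,0]-.532,P[:,1]+.101)>.024)&(np.abs(P[:,1]+.101)<.02)&(P[:,0]<.60)
    q=P[k]; 
    # ridge: top of pipe
    print("  pipe n",k.sum(), cv2.fitLine((q[:,:2]*1000).astype(np.float32),cv2.DIST_HUBER,0,.01,.01).ravel(), [np.round(x,1) for x in cv2.minAreaRect((q[:,:2]*1000).astype(np.float32))])
# board: mask below barrel excluded; tank top rim
v,u=np.mgrid[180:330,360:440]; v=v.ravel();u=u.ravel();d=T["d"][v,u];P=depthpts("top",np.c_[u,v],d)
k=(P[:,2]>.115)&(P[:,2]<.14); print("tank",k.sum(),[np.round(x,1) for x in cv2.minAreaRect((P[k][:,:2]*1000).astype(np.float32))],np.median(P[k,2]))
k=(P[:,2]>.0075)&(P[:,2]<.0165)
m=np.zeros((480,640),np.uint8);m[v[k],u[k]]=1;m=cv2.morphologyEx(m,cv2.MORPH_OPEN,np.ones((5,5)))
vv,uu=np.nonzero(m);Q=onplane("top",np.c_[uu,vv],.01);print("board",[np.round(x,1) for x in cv2.minAreaRect((Q[:,:2]*1000).astype(np.float32))])
```

```text
top 135 z 0.101916382133445 depth circ ((534.701904296875, -100.48624420166016), 20.676101684570312)
  plane circ ((533.9755859375, -101.00877380371094), 20.674367904663086) ((534.1566162109375, -101.0376205444336), (39.205596923828125, 41.17995071411133), 23.948471069335938)
  pipe n 396 [ 9.9890411e-01 -4.6804033e-02  5.1624078e+02 -9.8632164e+01] [array([ 519.6, -101.1]), array([ 26.8, 160.6]), np.float64(88.4)]
scene 174 z 0.0982753761598904 depth circ ((536.1482543945312, -99.38162231445312), 22.036113739013672)
  plane circ ((532.81005859375, -100.17058563232422), 21.387928009033203) ((533.0614013671875, -100.5556869506836), (39.37065124511719, 42.38461685180664), 117.13361358642578)
  pipe n 576 [ 9.9762285e-01 -6.8910286e-02  5.0791498e+02 -1.0198049e+02] [array([520.5, -99.4]), array([ 26.4, 160.4]), np.float64(87.1)]
tank 601 [array([ 651.1, -107.5]), array([112.3,  91.5]), np.float64(86.9)] 0.12736174847482817
board [array([506.2, -99.2]), array([117.5, 208. ]), np.float64(86.2)]
```

Request:
move_arm(
  increments=[
    [[1,-0.95,-0.486,0,0,0,0],[1,-0.95,-0.486,0,0,0,0],[1,-0.95,-0.486,0,0,0,0],[1,-0.95,-0.486,0,0,0,0]],
  ],
)

```text
time: 0.43
tool_pos: [0.2376, 0.4505, 0.4042]
ee_rot: [-3.14, 0.002, 2.845]
wrist_force: [-0.9, 0.9, -0.2]
width: 0.0938
```

Request:
move_arm(
  increments=[
    [[1,-0.95,-0.486,0,0,0,0],[1,-0.95,-0.486,0,0,0,0],[1,-0.95,-0.486,0,0,0,0],[1,-0.95,-0.486,0,0,0,0]],
  ],
)

```text
time: 0.77
tool_pos: [0.3143, 0.3771, 0.4043]
ee_rot: [-3.14, 0.001, 2.845]
wrist_force: [-1.0, 1.0, -1.1]
width: 0.0938
```

Request:
move_arm(
  increments=[
    [[1,-0.95,-0.486,0,0,0,0],[1,-0.95,-0.486,0,0,0,0],[1,-0.95,-0.486,0,0,0,0],[1,-0.95,-0.486,0,0,0,0]],
  ],
)

```text
time: 1.1
tool_pos: [0.3911, 0.3037, 0.4041]
ee_rot: [-3.14, 0.0, 2.846]
wrist_force: [0.8, 1.0, 0.3]
width: 0.094
```

Request:
move_arm(
  increments=[
    [[1,-0.95,-0.486,0,0,0,0],[1,-0.95,-0.486,0,0,0,0],[1,-0.95,-0.486,0,0,0,0],[1,-0.95,-0.486,0,0,0,0]],
  ],
)

```text
time: 1.43
tool_pos: [0.4681, 0.2302, 0.4038]
ee_rot: [-3.141, -0.0, 2.846]
wrist_force: [0.2, -0.8, -1.1]
width: 0.0941
```

Request:
move_arm(
  increments=[
    [[1,-0.95,-0.486,0,0,0,0],[1,-0.95,-0.486,0,0,0,0],[1,-0.95,-0.486,0,0,0,0],[1,-0.95,-0.486,0,0,0,0]],
  ],
)

```text
time: 1.77
tool_pos: [0.545, 0.1566, 0.4035]
ee_rot: [-3.141, -0.001, 2.847]
wrist_force: [-0.3, 0.4, -0.5]
width: 0.0943
```

Request:
move_arm(
  increments=[
    [[1,0,0,0,0,0,0.425],[1,0,0,0,0,0,0.425],[1,0,0,0,0,0,0.425],[1,0,0,0,0,0,0.425],[1,0,0,0,0,0,0.425],[1,0,0,0,0,0,0.425],[1,0,0,0,0,0,0.425]],
  ],
)

```text
time: 2.35
tool_pos: [0.542, 0.16, 0.4046]
ee_rot: [3.141, -0.002, 2.184]
wrist_force: [-0.4, 0.2, 0.7]
width: 0.094
```

Request:
move_arm(
  increments=[
    [[1,0,0,0,0,0,0.425],[1,0,0,0,0,0,0.425],[1,0,0,0,0,0,0.425],[1,0,0,0,0,0,0.425],[1,0,0,0,0,0,0.425],[1,0,0,0,0,0,0.425],[1,0,0,0,0,0,0.425],[1,0,0,0,0,0,0.425]],
  ],
)

```text
time: 3.02
tool_pos: [0.5426, 0.1588, 0.4047]
ee_rot: [-3.141, -0.001, 1.519]
wrist_force: [0.9, -0.7, 0.5]
width: 0.0937
```

Request:
move_arm(
  increments=[
    [[1,-0.013,0,0.4,0,0,0],[1,-0.013,0,0.7,0,0,0],[1,-0.013,0,0.7,0,0,0],[1,-0.013,0,0.7,0,0,0]],
  ],
)

```text
time: 3.35
tool_pos: [0.5424, 0.1565, 0.3329]
ee_rot: [-3.137, 0.001, 1.516]
wrist_force: [0.0, -0.1, 0.8]
width: 0.094
```

Run:
```python
from meas import *
print(robot.get_obs()["tool_pos"])
p,d=robot.snapshot("top");s,d2=robot.snapshot("scene")
o=np.hstack([cv2.resize(p[195:335,220:350],None,fx=3,fy=3)[:420],cv2.resize(s[150:290,210:340],None,fx=3,fy=3)])
cv2.imwrite("pics/c.png",o[:,:,::-1])
```

```text
[0.5424466  0.15652882 0.3328679 ]
```

View pics/c.png

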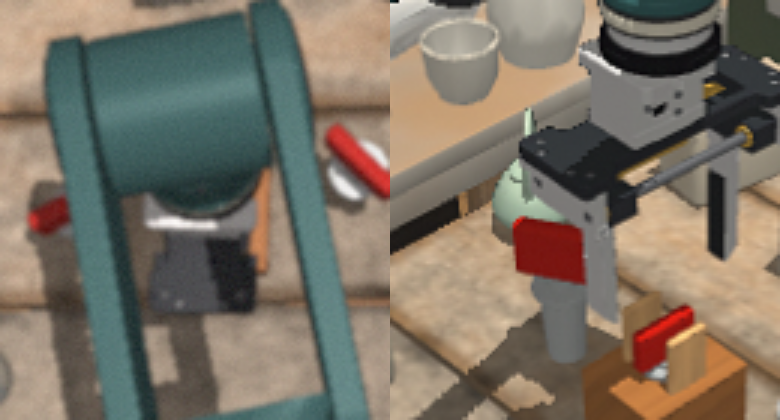

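The fingers straddle the wing lengthwise, one on each side of it. Next I'll descend and grip.

Request:
move_arm(
  increments=[
    [[1,0.005,0,0.35,0,0,0],[1,0.005,0,0.65,0,0,0],[1,0.005,0,0.65,0,0,0],[1,0.005,0,0.65,0,0,0],[1,0.005,0,0.65,0,0,0]],
  ],
)

```text
time: 3.87
tool_pos: [0.5442, 0.1568, 0.2729]
ee_rot: [3.137, -0.001, 1.515]
wrist_force: [0.2, 0.0, -0.1]
width: 0.0938
```

Request:
move_arm(
  increments=[
    [[0,0,0,0,0,0,0],[0,0,0,0,0,0,0],[0,0,0,0,0,0,0],[0,0,0,0,0,0,0],[0,0,0,0,0,0,0],[0,0,0,0,0,0,0]],
  ],
)

```text
time: 4.37
tool_pos: [0.5432, 0.1566, 0.2699]
ee_rot: [3.141, -0.0, 1.515]
wrist_force: [0.0, 0.2, 0.1]
width: 0.057
```

Request:
move_arm(
  increments=[
    [[0,0,0,0,0,0,0],[0,0,0,0,0,0,0],[0,0,0,0,0,0,0],[0,0,0,0,0,0,0]],
  ],
)

```text
time: 4.7
tool_pos: [0.5433, 0.1566, 0.2698]
ee_rot: [3.141, -0.0, 1.515]
wrist_force: [0.2, -0.2, 1.0]
width: 0.0518
```

Request:
move_arm(
  increments=[
    [[0,0,0,-0.1,0,0,0],[0,0,0,-0.25,0,0,0],[0,0,0,-0.5,0,0,0],[0,0,0,-0.75,0,0,0],[0,0,0,-0.75,0,0,0],[0,0,0,-0.75,0,0,0]],
  ],
)

```text
time: 5.2
tool_pos: [0.5434, 0.1567, 0.3465]
ee_rot: [3.138, -0.001, 1.515]
wrist_force: [0.0, -0.6, -1.9]
width: 0.0518
```

Request:
move_arm(
  increments=[
    [[0,0,0,-0.25,0,0,0],[0,0,0,-0.5,0,0,0],[0,0,0,-0.65,0,0,0],[0,0,0,-0.65,0,0,0],[0,0,0,-0.65,0,0,0],[0,0,0,-0.65,0,0,0]],
  ],
)

```text
time: 5.7
tool_pos: [0.543, 0.1565, 0.4068]
ee_rot: [-3.137, 0.001, 1.515]
wrist_force: [-0.3, 0.6, -1.0]
width: 0.0519
```

Run:
```python
from meas import *
print(robot.get_obs()["tool_pos"],robot.get_obs()["wrist_force"])
p,d=robot.snapshot("top");s,d2=robot.snapshot("scene")
np.savez("s1.npz",s=s,d=d2)
o=np.hstack([cv2.resize(p[180:320,220:350],None,fx=3,fy=3)[:420],cv2.resize(s[120:290,210:340],None,fx=3,fy=3)[:420]])
cv2.imwrite("pics/d.png",o[:,:,::-1])
```

```text
[0.54295535 0.15654872 0.40678822] [-0.32951999  0.62032109 -1.03697345]
```

View pics/d.png

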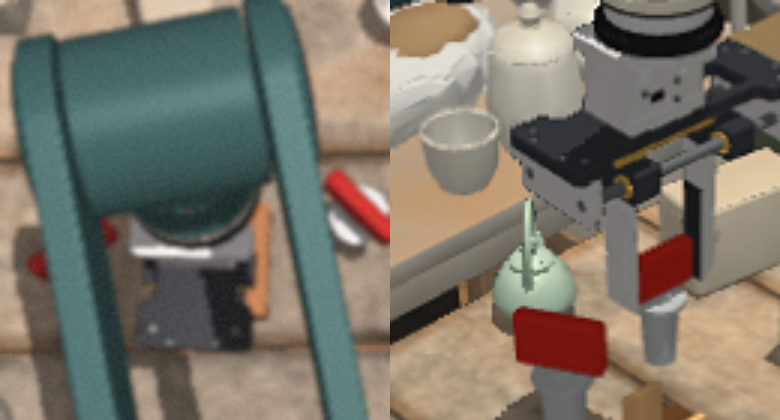

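Request:
move_arm(
  increments=[
    [[0,-0.3,0.007,0,0,0,0],[0,-0.6,0.015,0,0,0,0],[0,-0.861,0.022,0,0,0,0],[0,-0.861,0.022,0,0,0,0]],
  ],
)

```text
time: 6.13
tool_pos: [0.5404, 0.0669, 0.4079]
ee_rot: [-3.139, 0.003, 1.51]
wrist_force: [0.1, 0.9, -1.7]
width: 0.0516
```

Request:
move_arm(
  increments=[
    [[0,-0.3,0.007,0,0,0,0],[0,-0.6,0.015,0,0,0,0],[0,-0.861,0.022,0,0,0,0],[0,-0.861,0.022,0,0,0,0]],
  ],
)

```text
time: 6.47
tool_pos: [0.5378, -0.0189, 0.4081]
ee_rot: [-3.139, 0.002, 1.51]
wrist_force: [-0.2, 0.4, 0.0]
width: 0.0518
```

Request:
move_arm(
  increments=[
    [[0,-0.3,0.007,0,0,0,0],[0,-0.6,0.015,0,0,0,0],[0,-0.861,0.022,0,0,0,0],[0,-0.861,0.022,0,0,0,0],[0,-0.861,0.022,0,0,0,0],[0,-0.861,0.022,0,0,0,0],[0,-0.861,0.022,0,0,0,0]],
  ],
)

```text
time: 7.05
tool_pos: [0.5354, -0.1004, 0.4092]
ee_rot: [-3.141, -0.001, 1.516]
wrist_force: [0.6, 1.4, -0.9]
width: 0.0519
```

Run:
```python
from meas import *
o=robot.get_obs();print(o["tool_pos"],o["ee_rot"],o["wrist_force"])
p,d=robot.snapshot("top");s,d2=robot.snapshot("scene")
np.savez("s2.npz",s=s,d=d2,p=p,dt=d)
o=np.hstack([cv2.resize(p[190:330,340:470],None,fx=3,fy=3)[:420],cv2.resize(s[230:370,330:460],None,fx=3,fy=3)[:420]])
cv2.imwrite("pics/e.png",o[:,:,::-1])
```

```text
[ 0.53541493 -0.1003735   0.40922253] [-3.14088014e+00 -1.04685136e-03  1.51625195e+00] [ 0.57555363  1.40377362 -0.89830042]
```

View pics/e.png

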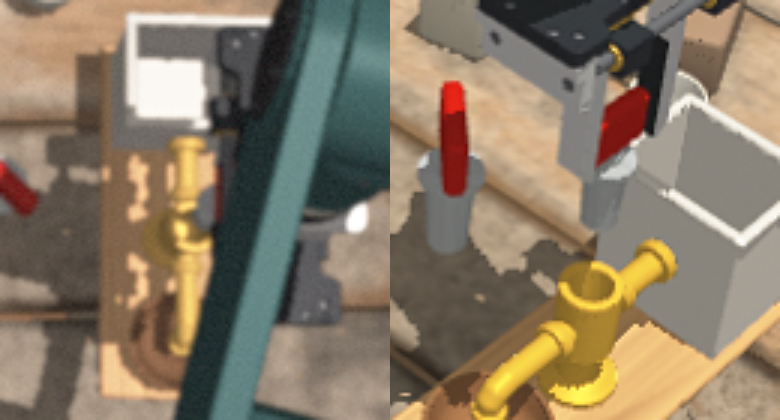

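Run:
```python
from meas import *
D=np.load("s2.npz");s=D["s"];d=D["d"]
tcp=np.array([0.5354,-0.1004,.4092])
# depth segmentation of cone
v,u=np.mgrid[275:312,385:418];v=v.ravel();u=u.ravel();P=depthpts("scene",np.c_[u,v],d[v,u])
k=(np.hypot(P[:,0]-tcp[0],P[:,1]-tcp[1])<.03)&(P[:,2]>.14)&(P[:,2]<.2)
m=np.zeros((480,640),bool);m[v[k],u[k]]=1
for r in range(278,310,3):
    c=np.nonzero(m[r])[0]
    if len(c): print(r,c.min(),c.max(),(c.min()+c.max())/2)
for z in(.153,.165,.18,.195): print(z,proj("scene",[tcp[0],tcp[1],z]))
k&=P[:,2]<.19
print(P[k].mean(0),P[k,2].min())
print("rim proj",proj("scene",[.5342,-.1008,.1]))
```

```text
290 397 408 402.5
293 394 407 400.5
296 393 406 399.5
299 393 406 399.5
302 393 405 399.0
305 394 404 399.0
0.153 [[400.32585037 303.47254347]]
0.165 [[401.07192122 298.63763659]]
0.18 [[402.01985013 292.47567492]]
0.195 [[402.98514459 286.17893135]]
[ 0.52700275 -0.10212513  0.1715226 ] 0.1509002586646211
rim proj [[396.92648166 324.3318554 ]]
```

Request:
move_arm(
  increments=[
    [[0,-0.014,-0.003,0.2,0,0,0],[0,-0.014,-0.003,0.4,0,0,0],[0,-0.014,-0.003,0.48,0,0,0],[0,-0.014,-0.003,0.48,0,0,0],[0,-0.014,-0.003,0.48,0,0,0],[0,-0.014,-0.003,0.48,0,0,0],[0,-0.014,-0.003,0.48,0,0,0]],
  ],
)

```text
time: 7.73
tool_pos: [0.5352, -0.103, 0.3633]
ee_rot: [3.139, 0.0, 1.515]
wrist_force: [1.5, -0.2, -1.1]
width: 0.0517
```

Run:
```python
from meas import *
o=robot.get_obs();print(o["tool_pos"],o["ee_rot"],o["wrist_force"])
s,d2=robot.snapshot("scene")
np.savez("s3.npz",s=s,d=d2)
cv2.imwrite("pics/f.png",cv2.resize(s[250:360,340:450],None,fx=5,fy=5)[:,:,::-1])
```

```text
[ 0.53522359 -0.10298706  0.3632883 ] [3.13881571e+00 4.98063395e-04 1.51485931e+00] [ 1.47467602 -0.22599573 -1.12096368]
```

View pics/f.png

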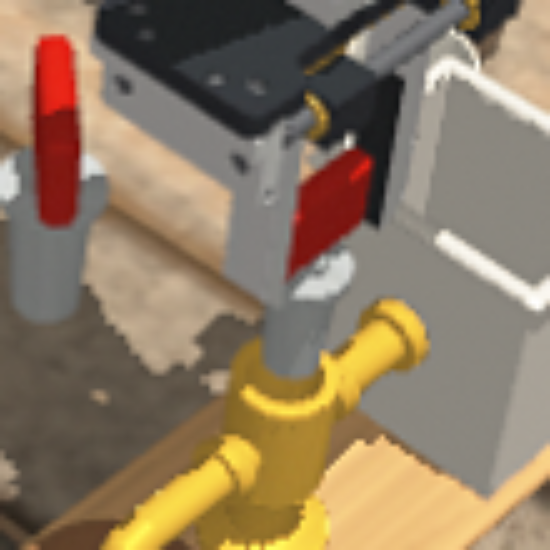

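Request:
move_arm(
  increments=[
    [[0,0.014,-0.004,0,0,0,0],[0,0.014,-0.004,0,0,0,0],[0,0.014,-0.004,0.1,0,0,0],[0,0.014,-0.004,0.15,0,0,0],[0,0.014,-0.004,0.2,0,0,0],[0,0.014,-0.004,0.2,0,0,0],[0,0.014,-0.004,0.2,0,0,0]],
  ],
)

```text
time: 8.37
tool_pos: [0.5345, -0.1017, 0.3408]
ee_rot: [-3.14, -0.0, 1.514]
wrist_force: [-0.3, -0.3, -1.2]
width: 0.0516
```

Run:
```python
from meas import *
o=robot.get_obs();print(o["tool_pos"],o["ee_rot"],o["wrist_force"],o["wrist_torque"])
s,d2=robot.snapshot("scene")
np.savez("s4.npz",s=s,d=d2)
cv2.imwrite("pics/g.png",cv2.resize(s[250:360,340:450],None,fx=5,fy=5)[:,:,::-1])
```

```text
[ 0.53446901 -0.10171651  0.34077562] [-3.14004369e+00 -3.25609000e-04  1.51444003e+00] [-0.27958596 -0.26650879 -1.19135731] [-0.08727968  0.00596362  0.04976769]
```

View pics/g.png

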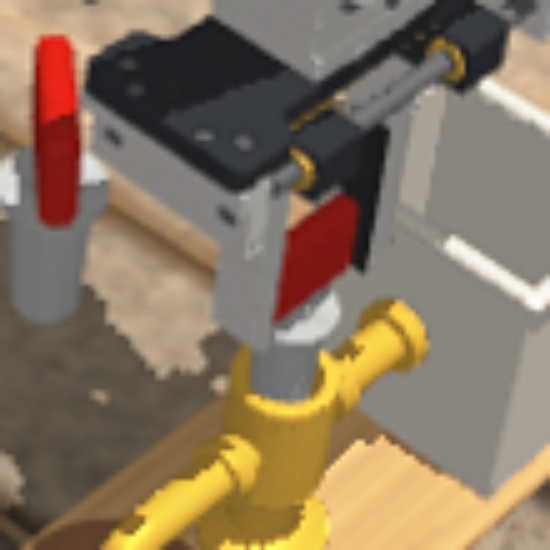

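Request:
move_arm(
  increments=[
    [[0,0,0,0.07,0,0,0],[0,0,0,0.13,0,0,0],[0,0,0,0.18,0,0,0],[0,0,0,0.18,0,0,0],[0,0,0,0.18,0,0,0],[0,0,0,0.18,0,0,0]],
  ],
)

```text
time: 8.92
tool_pos: [0.5347, -0.1019, 0.3235]
ee_rot: [3.141, 0.001, 1.514]
wrist_force: [1.0, -3.4, -2.6]
width: 0.0517
```

Request:
move_arm(
  increments=[
    [[0,0,0,0.02,0,0,0],[0,0,0,0.03,0,0,0],[0,0,0,0.03,0,0,0],[0,0,0,0.03,0,0,0]],
  ],
)

```text
time: 9.25
tool_pos: [0.5348, -0.1017, 0.3211]
ee_rot: [3.14, 0.0, 1.515]
wrist_force: [2.5, -2.2, -0.6]
width: 0.0515
```

Request:
move_arm(
  increments=[
    [[0,-0.005,0.008,0.02,0,0,0],[0,-0.005,0.008,0.03,0,0,0],[0,-0.005,0.008,0.03,0,0,0],[0,-0.005,0.008,0.03,0,0,0]],
  ],
)

```text
time: 9.58
tool_pos: [0.5353, -0.1022, 0.3174]
ee_rot: [-3.141, 0.0, 1.515]
wrist_force: [1.1, -1.9, -1.2]
width: 0.0516
```

Run:
```python
from meas import *
o=robot.get_obs();print(o["tool_pos"],o["ee_rot"],o["wrist_force"],o["wrist_torque"])
s,d2=robot.snapshot("scene")
np.savez("s5.npz",s=s,d=d2)
cv2.imwrite("pics/i.png",cv2.resize(s[250:360,340:450],None,fx=5,fy=5)[:,:,::-1])
```

```text
[ 0.53532325 -0.1022314   0.31742857] [-3.14127662e+00  1.77905587e-05  1.51460665e+00] [ 1.11493423 -1.93208917 -1.16777603] [-0.45858068 -0.18822849  0.00330217]
```

View pics/i.png

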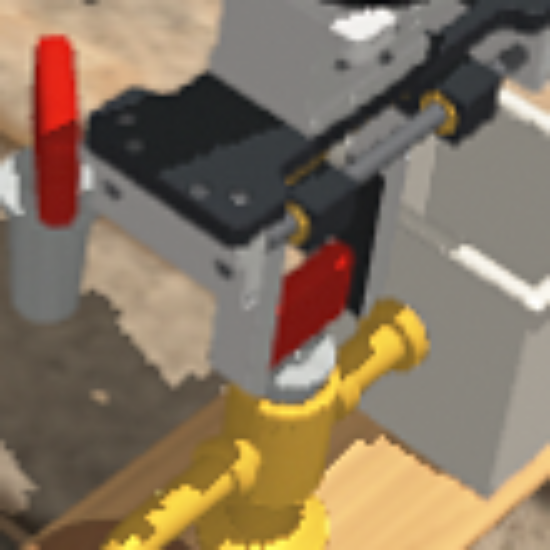

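Request:
move_arm(
  increments=[
    [[0,-0.003,0,0.01,0,0,0],[0,-0.003,0,0.02,0,0,0],[0,-0.003,0,0.02,0,0,0],[0,-0.003,0,0.02,0,0,0]],
  ],
)

```text
time: 9.97
tool_pos: [0.5353, -0.1024, 0.3158]
ee_rot: [-3.142, -0.0, 1.515]
wrist_force: [0.5, -1.6, 1.0]
width: 0.0521
```

Now release it and check how it sits.

Request:
move_arm(
  increments=[
    [[0.75,0,0,0,0,0,0],[0.75,0,0,0,0,0,0],[0.75,0,0,0,0,0,0],[0.75,0,0,0,0,0,0],[0.75,0,0,0,0,0,0],[0.75,0,0,0,0,0,0],[0.75,0,0,0,0,0,0],[0.75,0,0,0,0,0,0]],
  ],
)

```text
time: 10.63
tool_pos: [0.5353, -0.1025, 0.3156]
ee_rot: [-3.142, -0.0, 1.515]
wrist_force: [0.9, -0.3, 0.7]
width: 0.0707
```

Run:
```python
from meas import *
o=robot.get_obs();print(o["tool_pos"],o["ee_rot"],o["wrist_force"],o["wrist_torque"],o["width"],o["time"])
s,d2=robot.snapshot("scene")
np.savez("s6.npz",s=s,d=d2)
cv2.imwrite("pics/j.png",cv2.resize(s[250:360,340:450],None,fx=5,fy=5)[:,:,::-1])
```

```text
[ 0.53531937 -0.10246654  0.31564044] [-3.14152649e+00 -1.90727189e-04  1.51463078e+00] [ 0.91939457 -0.32709274  0.72260067] [-0.13064066  0.04001425 -0.01515673] 0.07065778792459884 10.6333
```

View pics/j.png

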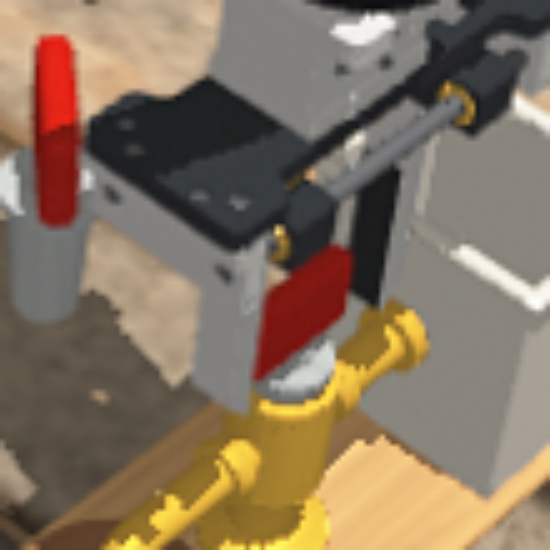

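```bash
cat > key.py <<'E'
from meas import *
def key(s,d,w=(365,280,430,345)):
    m=red(s);k=np.zeros_like(m);k[w[1]:w[3],w[0]:w[2]]=1
    b=max(blobs(m&k),key=lambda b:b[1][4])
    v,u=np.nonzero(b[3]);P=depthpts("scene",np.c_[u,v],d[v,u])
    r=cv2.minAreaRect((P[:,:2]*1000).astype(np.float32))
    l=cv2.fitLine((P[:,:2]*1000).astype(np.float32),cv2.DIST_HUBER,0,.01,.01).ravel()
    print("n",len(P),"z pct",np.percentile(P[:,2],[1,5,50,95,99]).round(4),"mean",P.mean(0).round(4),[np.round(x,1) for x in r],"line deg",np.degrees(np.arctan2(l[1],l[0])).round(1))
    return P
E
python3 - <<'E'
from key import *
D=np.load("s6.npz");P=key(D["s"],D["d"])
D=np.load("s5.npz");P=key(D["s"],D["d"])
D=np.load("s4.npz");P=key(D["s"],D["d"])
E
```

```text
n 275 z pct [0.1131 0.1191 0.1406 0.1475 0.1487] mean [ 0.5325 -0.1043  0.1387] [array([ 283.5, -248.4]), array([751.5,  26.9]), np.float64(29.9)] line deg -1.4
n 219 z pct [0.1131 0.1206 0.1414 0.1494 0.1508] mean [ 0.5395 -0.1033  0.1379] [array([568.3, -92.2]), array([106.8,  18.6]), np.float64(20.7)] line deg -2.4
n 224 z pct [0.1434 0.1455 0.1644 0.1727 0.1733] mean [ 0.5375 -0.1033  0.1622] [array([ 538.2, -100.1]), array([12.5, 44.5]), np.float64(87.1)] line deg -2.3
```

Request:
move_arm(
  increments=[
    [[0.75,0.008,-0.003,0,0,0,0],[0.75,0.008,-0.003,0,0,0,0],[0.75,0.008,-0.003,0,0,0,0],[0.75,0.008,-0.003,0,0,0,0]],
  ],
)

```text
time: 11.02
tool_pos: [0.5351, -0.1016, 0.3157]
ee_rot: [3.142, -0.0, 1.515]
wrist_force: [-0.3, -0.5, 0.2]
width: 0.0704
```

Request:
move_arm(
  increments=[
    [[0,0,0,0,0,0,0],[0,0,0,0,0,0,0],[0,0,0,0,0,0,0],[0,0,0,0,0,0,0],[0,0,0,0,0,0,0],[0,0,0,0,0,0,0],[0,0,0,0,0,0,0]],
  ],
)

```text
time: 11.6
tool_pos: [0.5352, -0.1017, 0.3157]
ee_rot: [3.141, -0.0, 1.515]
wrist_force: [1.2, 1.1, 0.7]
width: 0.0518
```

Request:
move_arm(
  increments=[
    [[0,0,0,0.01,0,0,0],[0,0,0,0.02,0,0,0],[0,0,0,0.02,0,0,0]],
  ],
)

```text
time: 11.85
tool_pos: [0.5351, -0.1016, 0.3148]
ee_rot: [3.141, 0.0, 1.515]
wrist_force: [-2.1, 0.2, 5.2]
width: 0.0517
```

Request:
move_arm(
  increments=[
    [[0,0,0,0.02,0,0,0],[0,0,0,0.035,0,0,0],[0,0,0,0.035,0,0,0]],
  ],
)

```text
time: 12.1
tool_pos: [0.5349, -0.1016, 0.3136]
ee_rot: [3.14, 0.001, 1.515]
wrist_force: [-3.9, 0.8, 12.4]
width: 0.0517
```

Request:
move_arm(
  increments=[
    [[0,0,0,0.005,0,0,0.04],[0,0,0,0.01,0,0,0.08],[0,0,0,0.015,0,0,0.12]],
  ],
)

```text
time: 12.35
tool_pos: [0.5347, -0.1015, 0.3125]
ee_rot: [3.14, 0.0, 1.324]
wrist_force: [-6.8, 0.9, 16.4]
width: 0.052
```

Request:
move_arm(
  increments=[
    [[0,-0.002,-0.006,0.006,0,0,0.05],[0,-0.002,-0.006,0.012,0,0,0.1],[0,-0.002,-0.006,0.018,0,0,0.15],[0,-0.002,-0.006,0.02,0,0,0.2]],
  ],
)

```text
time: 12.68
tool_pos: [0.5341, -0.1013, 0.3114]
ee_rot: [3.14, -0.001, 1.01]
wrist_force: [-6.8, 1.9, 16.9]
width: 0.0517
```

Request:
move_arm(
  increments=[
    [[0,-0.004,-0.007,0.006,0,0,0.05],[0,-0.004,-0.007,0.012,0,0,0.1],[0,-0.004,-0.007,0.018,0,0,0.15],[0,-0.004,-0.007,0.022,0,0,0.2]],
  ],
)

```text
time: 13.02
tool_pos: [0.5335, -0.101, 0.3105]
ee_rot: [3.139, -0.003, 0.696]
wrist_force: [-7.9, 3.1, 21.5]
width: 0.0518
```

Run:
```python
from key import *
o=robot.get_obs();print(o["tool_pos"],o["ee_rot"],o["wrist_force"],o["wrist_torque"],o["width"],o["time"],o["joint_positions"])
s,d2=robot.snapshot("scene")
np.savez("s7.npz",s=s,d=d2)
cv2.imwrite("pics/k.png",cv2.resize(s[250:360,340:450],None,fx=5,fy=5)[:,:,::-1]); key(s,d2)
```

```text
[ 0.53346642 -0.10103898  0.31048418] [ 3.13941590e+00 -2.86023843e-03  6.95967762e-01] [-7.93654519  3.10997788 21.52110685] [0.80627711 1.90105345 0.45977338] 0.051758545266612464 13.0167 [-2.91952209e-01  1.07974343e-01  1.53619300e+00  1.19332729e-03
  1.49403368e+00  5.82789974e-01]
n 426 z pct [0.1106 0.1129 0.1316 0.1425 0.144 ] mean [ 0.5295 -0.1032  0.1328] [array([ 307.2, -227.9]), array([812.6,  49.3]), np.float64(29.2)] line deg -48.7
```

View pics/k.png

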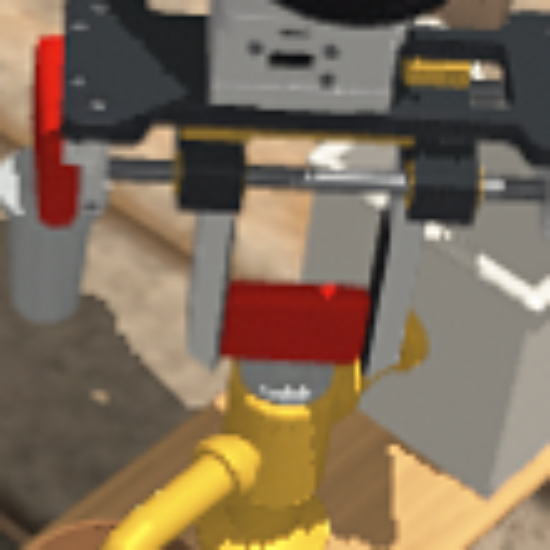

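Request:
move_arm(
  increments=[
    [[0,-0.004,-0.008,0.0,0,0,0.06],[0,-0.004,-0.008,0.003,0,0,0.12],[0,-0.004,-0.008,0.006,0,0,0.18],[0,-0.004,-0.008,0.008,0,0,0.24]],
  ],
)

```text
time: 13.4
tool_pos: [0.5329, -0.1006, 0.3097]
ee_rot: [3.14, -0.005, 0.318]
wrist_force: [-6.3, 3.9, 20.9]
width: 0.0517
```

Request:
move_arm(
  increments=[
    [[0,-0.004,-0.006,0.0,0,0,0.06],[0,-0.004,-0.006,0.003,0,0,0.12],[0,-0.004,-0.006,0.005,0,0,0.18],[0,-0.004,-0.006,0.005,0,0,0.24],[0,-0.004,-0.006,0.005,0,0,0.24]],
  ],
)

```text
time: 13.82
tool_pos: [0.5326, -0.1001, 0.3094]
ee_rot: [-3.141, -0.006, -0.06]
wrist_force: [-5.2, 3.8, 21.1]
width: 0.0517
```

Run:
```python
from key import *
o=robot.get_obs();print(o["tool_pos"],o["ee_rot"],o["wrist_force"],o["wrist_torque"],o["width"],o["time"])
s,d2=robot.snapshot("scene")
np.savez("s8.npz",s=s,d=d2)
cv2.imwrite("pics/l.png",cv2.resize(s[250:360,340:450],None,fx=5,fy=5)[:,:,::-1]); key(s,d2)
```

```text
[ 0.5326437  -0.10013704  0.30943084] [-3.14063527 -0.00644087 -0.05979276] [-5.24108698  3.75925356 21.07145924] [ 0.92953753  1.31568544 -0.74548612] 0.051748014712576305 13.8167
n 343 z pct [0.1105 0.113  0.1322 0.1419 0.1434] mean [ 0.5284 -0.1003  0.1331] [array([ 321.1, -235.8]), array([828.5,  37.6]), np.float64(33.3)] line deg 85.6
```

View pics/l.png

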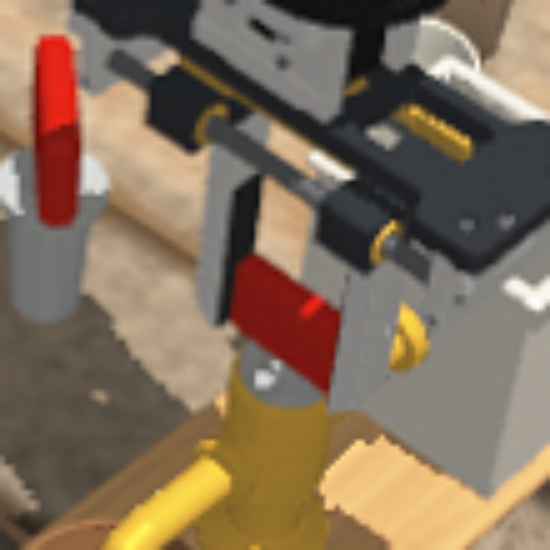

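Request:
move_arm(
  increments=[
    [[0,0,0,0.0,0,0,0.06],[0,0,0,0,0,0,0.1],[0,0,0,0,0,0,0.1],[0,0,0,0,0,0,0.04],[0,0,0,0,0,0,-0.03],[0,0,0,0,0,0,-0.1],[0,0,0,0,0,0,-0.1]],
  ],
)

```text
time: 14.45
tool_pos: [0.5326, -0.1003, 0.3094]
ee_rot: [3.141, -0.006, 0.106]
wrist_force: [-5.1, 2.5, 20.8]
width: 0.0519
```

Request:
move_arm(
  increments=[
    [[0,0,0,0.0,0,0,0.06],[0,0,0,0,0,0,0.1],[0,0,0,0,0,0,0.1],[0,0,0,0,0,0,0.1]],
  ],
)

```text
time: 14.78
tool_pos: [0.5326, -0.1002, 0.3094]
ee_rot: [-3.141, -0.007, -0.057]
wrist_force: [-5.0, 4.7, 21.5]
width: 0.0518
```

Run:
```python
from key import *
o=robot.get_obs();print(o["tool_pos"],o["ee_rot"],o["wrist_force"],o["wrist_torque"],o["width"],o["time"])
s,d2=robot.snapshot("scene")
np.savez("s9.npz",s=s,d=d2)
cv2.imwrite("pics/m.png",cv2.resize(s[300:350,370:420],None,fx=10,fy=10)[:,:,::-1]); key(s,d2)
```

```text
[ 0.53264015 -0.10018409  0.30939097] [-3.14060332 -0.00652045 -0.05693791] [-5.02313949  4.6939766  21.53689208] [ 0.88371827  1.30112656 -0.48048627] 0.05181109980923922 14.7833
n 344 z pct [0.1101 0.1132 0.132  0.1417 0.1432] mean [ 0.5261 -0.1019  0.1357] [array([ 290.1, -256.3]), array([754.3,  37.7]), np.float64(33.3)] line deg 84.2
```

View pics/m.png

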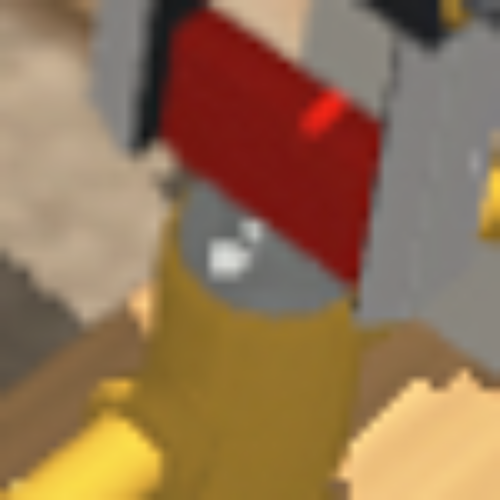

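Request:
move_arm(
  increments=[
    [[0,0,0,-0.02,0,0,0],[0,0,0,-0.04,0,0,0],[0,0,0,-0.04,0,0,0]],
  ],
)

```text
time: 15.08
tool_pos: [0.5328, -0.1003, 0.3094]
ee_rot: [-3.14, -0.005, -0.057]
wrist_force: [0.9, 3.3, 9.5]
width: 0.0519
```

Request:
move_arm(
  increments=[
    [[0.8,0,0,0,0,0,0],[0.8,0,0,0,0,0,0],[0.8,0,0,0,0,0,0],[0.8,0,0,0,0,0,0],[0.8,0,0,0,0,0,0],[0.8,0,0,0,0,0,0]],
  ],
)

```text
time: 15.58
tool_pos: [0.5322, -0.101, 0.3066]
ee_rot: [-3.141, 0.001, -0.056]
wrist_force: [-0.3, 0.0, -0.0]
width: 0.0754
```

Run:
```python
from key import *
o=robot.get_obs();print(o["tool_pos"],o["ee_rot"],o["wrist_force"],o["wrist_torque"],o["width"],o["time"])
s,d2=robot.snapshot("scene")
np.savez("s10.npz",s=s,d=d2)
cv2.imwrite("pics/n.png",cv2.resize(s[250:360,340:450],None,fx=5,fy=5)[:,:,::-1]); key(s,d2)
```

```text
[ 0.5321629  -0.10097896  0.30659653] [-3.14143477e+00  1.02530933e-03 -5.62520578e-02] [-0.33288185  0.03565131 -0.01587426] [-0.0375852   0.11649705 -0.03796045] 0.07536275529761483 15.5833
n 390 z pct [0.109  0.1127 0.1317 0.1418 0.1435] mean [ 0.5296 -0.1034  0.1316] [array([ 291.2, -259.5]), array([752.6,  43.7]), np.float64(33.3)] line deg 88.4
```

View pics/n.png

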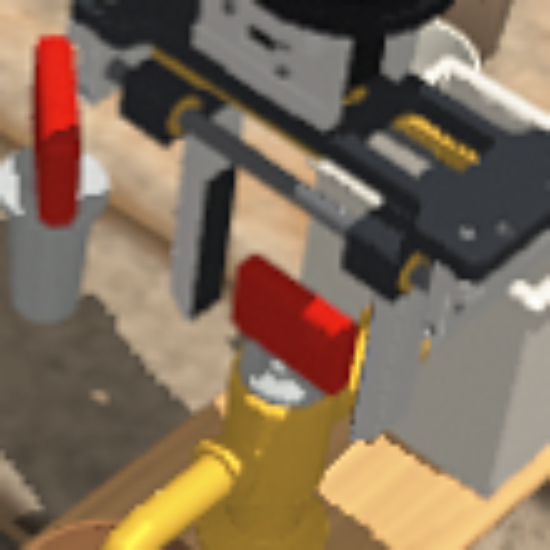

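Request:
move_arm(
  increments=[
    [[0.8,0,0,-0.15,0,0,0],[0.8,0,0,-0.4,0,0,0],[0.8,0,0,-0.8,0,0,0],[0.8,0,0,-0.9,0,0,0],[0.8,0,0,-0.9,0,0,0]],
  ],
)

```text
time: 16.05
tool_pos: [0.5328, -0.101, 0.402]
ee_rot: [3.139, -0.009, -0.056]
wrist_force: [0.7, -0.9, 0.9]
width: 0.0752
```

Request:
move_arm(
  increments=[
    [[0.8,0,0,-0.4,0,0,0],[0.8,0,0,-0.8,0,0,0],[0.8,0,0,-0.8,0,0,0],[0.8,0,0,-0.8,0,0,0]],
  ],
)

```text
time: 16.38
tool_pos: [0.5323, -0.1009, 0.4786]
ee_rot: [3.141, -0.004, -0.056]
wrist_force: [-0.5, 0.3, -0.9]
width: 0.075
```

Request:
move_arm(
  increments=[
    [[0.8,0,-0.4,0,0,0,0],[0.8,0,-0.8,0,0,0,0],[0.8,0,-1,0,0,0,0],[0.8,0,-1,0,0,0,0]],
  ],
)

```text
time: 16.72
tool_pos: [0.5379, 0.0022, 0.4739]
ee_rot: [-3.14, 0.005, -0.051]
wrist_force: [0.9, -0.4, -0.9]
width: 0.0753
```

Request:
move_arm(
  increments=[
    [[0.8,0,-0.4,0,0,0,0],[0.8,0,-0.8,0,0,0,0],[0.8,0,-1,0,0,0,0],[0.8,0,-1,0,0,0,0],[0.8,0,-1,0,0,0,0],[0.8,0,-1,0,0,0,0]],
  ],
)

```text
time: 17.22
tool_pos: [0.5437, 0.0977, 0.4756]
ee_rot: [3.14, 0.002, -0.057]
wrist_force: [-0.0, 0.0, -0.0]
width: 0.0753
```

Run:
```python
from key import *
o=robot.get_obs();print(o["tool_pos"],o["wrist_force"],o["time"])
s,d2=robot.snapshot("scene");p,dt=robot.snapshot("top")
np.savez("s11.npz",s=s,d=d2,p=p,dt=dt)
key(s,d2)
cv2.imwrite("pics/o.png",np.hstack([cv2.resize(s[270:350,355:435],None,fx=5,fy=5),cv2.resize(p[225:305,365:445],None,fx=5,fy=5)])[:,:,::-1])
cv2.imwrite("pics/o2.png",p[:,:,::-1])
v,u=np.mgrid[235:300,380:430];v=v.ravel();u=u.ravel();P=depthpts("top",np.c_[u,v],dt[v,u]);k=P[:,2]>.13
k&=P[:,0]<.6
print("top wing z",np.percentile(P[k,2],[5,50,95]).round(4),[np.round(x,1) for x in cv2.minAreaRect((P[k][:,:2]*1000).astype(np.float32))])
```

```text
[0.54371825 0.09771386 0.47555959] [-0.0096263   0.00450224 -0.03533716] 17.2167
n 396 z pct [0.0505 0.1123 0.1317 0.1419 0.1434] mean [ 0.5297 -0.1033  0.1318] [array([ 323.5, -238.3]), array([829.8,  43.5]), np.float64(33.3)] line deg 86.3
top wing z [0.1402 0.6434 0.6564] [array([ 4.865e+02, -3.000e-01]), array([ 58.4, 264.9]), np.float64(31.4)]
```

View pics/o.png

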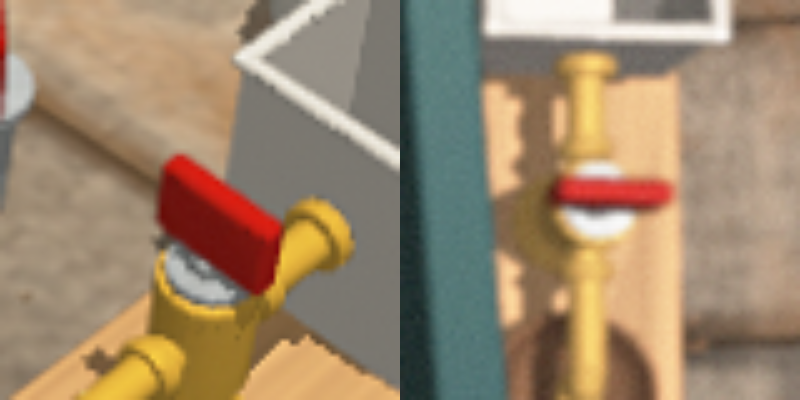

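View pics/o2.png

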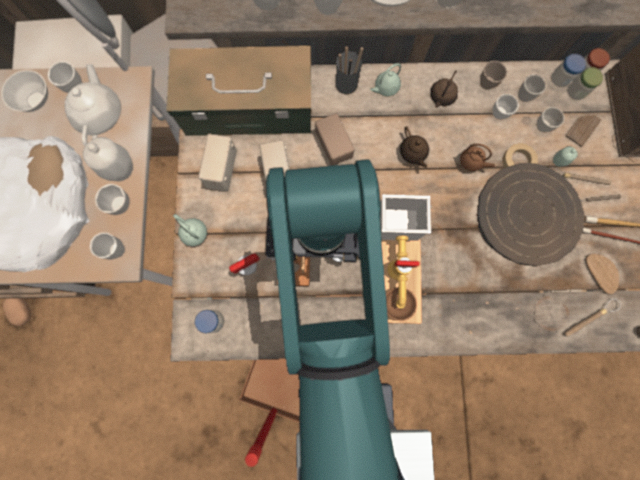

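Run:
```python
from key import *
D=np.load("s11.npz");p=D["p"];d=D["dt"]
m=red(p);k=np.zeros_like(m);k[250:280,390:430]=1
v,u=np.nonzero(m&k);P=depthpts("top",np.c_[u,v],d[v,u])
print(len(P),np.percentile(P[:,2],[5,50,95]).round(4),P.mean(0).round(4),[np.round(x,1) for x in cv2.minAreaRect((P[:,:2]*1000).astype(np.float32))])
# rim / collar tops (top camera), scene camera likewise
for n,dd in(("top",d),("scene",D["d"])):
    uv0=proj(n,[.534,-.101,.103])[0].astype(int)
    v,u=np.mgrid[uv0[1]-16:uv0[1]+17,uv0[0]-16:uv0[0]+17];v=v.ravel();u=u.ravel();P=depthpts(n,np.c_[u,v],dd[v,u])
    r=np.hypot(P[:,0]-.534,P[:,1]+.101);k=(r<.024)&(P[:,2]>.09)&(P[:,2]<.118)
    print(n,np.histogram(P[k,2],bins=np.arange(.094,.118,.001)))
```

```text
110 [0.1394 0.1446 0.1476] [ 0.5328 -0.0992  0.1441] [array([533. , -99.4]), array([49. , 10.2]), np.float64(87.7)]
top (array([ 2,  0,  2,  2,  3,  7,  4, 10,  8,  9, 11,  6, 17, 15, 13,  8,  7,
        1,  4,  1,  0,  1,  1]), array([0.094, 0.095, 0.096, 0.097, 0.098, 0.099, 0.1  , 0.101, 0.102,
       0.103, 0.104, 0.105, 0.106, 0.107, 0.108, 0.109, 0.11 , 0.111,
       0.112, 0.113, 0.114, 0.115, 0.116, 0.117]))
scene (array([ 2, 11, 14, 19, 10, 22, 11, 13, 25, 27, 21, 14,  8,  4,  7,  2,  7,
        7,  6,  8,  8,  8, 13]), array([0.094, 0.095, 0.096, 0.097, 0.098, 0.099, 0.1  , 0.101, 0.102,
       0.103, 0.104, 0.105, 0.106, 0.107, 0.108, 0.109, 0.11 , 0.111,
       0.112, 0.113, 0.114, 0.115, 0.116, 0.117]))
```

```bash
python3 -c "
from bench import robot
print(robot.close_job()); print(robot.get_obs()['time'])"
```

```text
the job is handed in; nothing more can be done
None
the job is handed in; nothing more can be done
```

The tap is closed: the key is wedged home in the barrel with its wing square across the pipe. I handed the job in after about 17 s of robot time. No verdict is reported, so the results below are my own checks.

**What I did**
- I took the 52 mm key from its stand by the wing's ends and lifted it clear. The other two red keys measured about 70 mm, so I left them.
- I set it loosely in the barrel with the wing in line with the pipe and let go for about 0.7 s. It then sat about 5–7 mm above the rim, by the scene camera.
- I took hold of the wing's ends again and turned it a quarter turn while pressing down with about 12–21 N. The last part ran slightly over the 20 N given, at 21.5 N at most. I then rocked it by about 0.16 rad; it sank no further, so I let go and moved the arm clear.

**Last checks**
- **Height:** the top camera puts the collar about 0.6 mm above the rim. I took this against the same reading of the key in its stand. The scene camera agrees within its offset of about 2 mm.
- **Wing angle:** it is at about 88° in the world frame and the pipe at about −3°, so it is square within about 1–2°.
- **Position:** the wing centre is about 1–2 mm from the measured barrel axis, which is within the calibration error.
- **Other items:** the bowl, jar and teapot look unmoved in the final top picture. The cup was hidden behind the arm there, so I did not confirm it at the end, but the arm never went near it.
- **Robot:** it touches nothing, and the wrist force reads about 0 N.

No check failed.

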